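# Hang the keyhole plate on the showroom's sloping sample board

### The arm

A 6-joint arm with a two-finger parallel gripper is mounted at the origin on the work surface. World frame = base frame: x ahead of the robot, y to its left, z up, the work surface at z = 0. Lengths are in mm, angles in degrees, forces in N, time in s.
With the tool pointing down it reaches from about 300 to 850 mm from the base axis. Payload 4.2 kg.
Tool frame: the origin (TCP) lies midway between the tips of the shut fingers; the grasp point (between the pads) lies env.hold_point_z behind it (env.hold_point_z is the distance from the TCP to the grasp point, in mm); z points along the fingers, y is the line along which they close (so a half turn about z gives the same grasp; the last joint's range is limited). The gripper opens to 91 mm and grips with 3 to 60 N. Pads are 32 mm wide; open, the fingers measure 118 mm over their backs; the gripper's body (76 mm by 178 mm) begins 60 mm behind the grasp point.
Start: joints at [62.51, 18.312, 89.639, -0, 72.044, -1.146], TCP at [255.172, 515.297, 213.976] pointing down, gripper open.
Joint ranges: [-177.97, 177.97], [-48.28, 115.42], [12.27, 149.76], [-77.06, 257.06], [2.81, 150.46], [-146.56, 146.56]. Speed limits (degrees/s): [147.25, 147.25, 180, 180, 180, 180].

### API

Orientations are given as [roll, pitch, yaw] about the fixed x, y, z axes, in that order (R = Rz(yaw) Ry(pitch) Rx(roll)).
In Python, from workcell import env, viewer, spotter gives the robot as it stands.
- The arm moves only by the tool apply_moves, never from a script. Its arguments are lists of equal length, an entry for each row: "delta_pos": the shift along the world's x, y, z normalised to -1 to 1, where 1 is 120 mm, a list of three; "rot": the turn, a rotation vector about the world's x, y, z normalised to -1 to 1, where 1 is 1.5 rad, a list of three; "hand": the opening, from 0 (shut) to 1 (fully open). A call has 1 to 10 rows; each row is the pose to reach, as a shift and turn from the pose commanded when the call began; what a row does not reach only later rows make up. A row lasts 1/12 s, in which the tool goes at most 41.7 mm and 7.16 degrees, less where a joint would pass 70% of its speed; a pose out of reach is approached as far as the arm can. A call with a number of a shift or a turn outside -1 to 1 is refused whole. A call with a gripper value outside its range is refused whole. The fingers move at their own pace and stop on an object; "newtons" is the grip in N (left out, the last holds). Time passes only in rows, so rows that repeat a pose let the fingers close. It gives the time, the measured TCP pose, the force, the opening and the grip force at its end, in the units of the state.
- env.state(): the state, without advancing time (a new reading comes with each control period).
- viewer.grab_frame(name): name is "scene" or "top" or "wrist"; returns a dict with "pixels" (480x640x3 uint8, red, green, blue), "camera_matrix" (3x3 intrinsics, pixels), "R" (3x3) and "t" (3): a world point X has camera coordinates R X + t; the wrist camera has in their place "mount" (4x4, takes a point from camera to tool coordinates, whose origin is the TCP and whose axes are the flange's). Camera axes: x right, y down, z forward; pixel columns grow to the right and rows downward; lengths in mm; the calibration is good to about 2 mm. A picture is of the moment at which its call begins: read the wrist's pose just before it. There is no depth.
- env.job_done(): hands the job in; it is judged then, once.
Trained networks look in a picture, given as the dict that the camera call returned (one of the last four; its "shot" number tells which), for a name from the list of things; names that differ only in an ending like _2 or _b are one class to them, and where a whole thing is asked for, a point or a joint stands for the part that bears it (a point fixed in the world has none). Each returns a list of dicts, best first, with "score" (0 to 1); they miss things now and then, are a little off and sometimes report something else, mostly with a low value. They report only what shows in the picture. A call takes as long as a camera call. They do not tell look-alikes from the thing itself.
- spotter.trace(picture, query): "mask" (480x640 bool, what is visible of it) and "box" ([centre column, centre row, width, height] in pixels, round what is visible of it).
- spotter.landmark_of(picture, query): "position" ([column, row] in pixels: a listed point, or the origin of a listed thing).
The state is a dict: "time_s": time; "qpos": joint angles; "qvel": joint speeds; "effort": joint torques, N m; "ee_pos": TCP position; "ee_rot": TCP orientation; "force": force on the tool from outside, world axes, zero at the start; "torque": the same for the moment, N m; "gripper_width": finger opening in mm; "gripper_force": force on a finger pad.
Only numpy, scipy, OpenCV 4.12 (cv2) and the standard library are available. Lean on these libraries where they do the work, as an engineer would, in place of code of your own. Each camera call takes 0.05 s, during which the arm holds its last target. There are 200 camera calls.

### The job

One of the three ceramic plates in the grey tray has a keyhole-shaped slot: lift it out by its ends (its sides are shut in by the channel), lay it flat on the open counter, let go, and take it again by its two long sides, because the board leaves no room at its ends. Hang it on the free stud of the sloping display board: press the large end of the keyhole over the stud head until the plate meets the board, slide it down the slope to its stop so that the sprung brass pin pops out behind its upper edge, and let go. Leave the other two plates in the tray and the tall ceramic parts standing where they are.

Things in the scene. Friction and masses are not known exactly. Their poses are not given: they have to be found in the camera images.
- plate: the loose ivory ceramic plate with the keyhole, about 160 g: 64 mm along its x, 54 mm along its y, 14 mm thick. Origin: centre of its underside; z is out of its upper face. Its keyhole goes right through, large end towards -x, slot towards +x. The +x end goes uppermost on the board (plate x up the slope, z out of the board's face).
- keyhole (a point): on the plate's underside, at the centre of the keyhole's large round end (22 mm across), at plate x = -12 mm, y = 0. From there a 10 mm wide slot runs towards plate +x and ends at x = +13 mm.
- plate_two: an ivory plate of the same outer size and frame, with two small round holes, 10 mm; lies in another channel of the tray; leave it there
- plate_one: an ivory plate of the same outer size and frame, with one plain round hole, 22 mm, in its middle; lies in another channel of the tray; leave it there
- tray: fixed grey tray, 150 mm in x, 194 mm in y; origin under its centre, on the counter. Three channels along its x at y = -63, 0, +63 mm, 58 mm wide, open at both ends; floor 4 mm thick, walls 5 mm thick and 18 mm above the counter, 2 mm above the plates. Plates lie flat in them, 2 mm of play each side, plate +x within 0.02 rad of tray +x: only their ends (64 mm apart) can be gripped there.
- board: sloping white display board, 200 mm in x, 170 mm in y, 30 degrees from level, facing the robot's side. Origin: foot of the free stud on its face, 110 mm above the counter; x up the slope, y across, z square out of the face. Plate origin goes to x = +12 mm, y = 0, z = 0 when pressed over the head; locked, to x = -8 to -9.5 mm, z = 0 to 2 mm. Beside the plate the board is clear to y = +-80 mm.
- stand: fixed steel stand under the board, 200 by 170 mm on the counter with the board over it; origin on the counter below the stud's foot; x is the board's upslope direction seen from above. The board's upper edge is at 161 mm height, its lower edge at 61 mm.
- stud_head (a point): centre of the top of the free stud's head, 21 mm off the board's face. The steel stud stands along board z: shank 7 mm in diameter, head 16 mm in diameter with its underside 16 mm off the face.
- block_above (a point): centre of the face of a fixed ceramic block above the stud, 54 mm wide, 22 mm thick (26 with its stud head), from board x = +51 to +92 mm. With the block below it leaves no room to hold a hanging plate by its ends, only by its long sides.
- block_below (a point): centre of the face of the fixed ceramic block below the stud, as the one above, from board x = -88 to -47 mm
- pin (a joint): sprung brass pin in the board, at board x = +28.5 mm, y = 0, 8 mm in diameter with a round nose that stands 7 mm out of the face: 0 = fully out, 0.007 = pushed in flush. Pushing it flush takes about 4 N. The plate pushes it in when pressed on, and it springs out behind the plate's upper edge when the plate is fully down.
- pin_tip (a point): the tip of the brass pin
- sleeve: bystander: upright ceramic sleeve, 60 mm in diameter, 125 mm tall, 500 g, origin at the centre of its underside; standing on the counter between tray and stand, on the far side
- pencil: bystander: upright ceramic rod with a conical tip, 36 mm in diameter, 150 mm tall, 400 g, origin at the centre of its underside; standing on the counter between tray and stand, on the robot's side
Not all that is in view belongs to the job. What is shaped like the plate but brown or turquoise is not meant.

How it is judged:
By the outcome, as a careful person would: the job done as asked, in the order asked, and still so for the second after the job is handed in, with the robot touching nothing.
It also fails if it takes over 59 s, if anything falls off the work surface, if the arm or the gripper's body presses on something with over 40 N, if the wrist force passes 120 N, or if a joint passes its speed limit or range.

## Working session

There is one attempt and no reset: what is moved stays moved. The work goes in short steps, Python scripts to look and compute and a tool call to move; the robot and the scene stay as the last step left them, time stands still between calls to the robot, and variables do not carry over. Pictures are saved under pics/ and viewed, at most 12 in all, crops included, and the job is handed in when it is done.

Besides the shell and the picture viewer there is one more tool, called after "Request:" by a JSON object that holds its "op" and its "data", one argument or row to a line. apply_moves: Moves the arm, as the interface text tells. Its arguments: {"type":"object","properties":{"delta_pos":{"type":"array"},"rot":{"type":"array"},"hand":{"type":"array"},"newtons":{"type":"number"}},"required":["delta_pos","rot","hand"]}

```bash
mkdir -p pics; ls; cat > h.py <<'E'
import numpy as np, cv2, json
from workcell import env, viewer, spotter
def ray(p,uv):
    K=p["camera_matrix"];d=np.linalg.inv(K)@[uv[0],uv[1],1.]
    R=np.array(p["R"]);t=np.array(p["t"])
    return -R.T@t, R.T@d
def onz(p,uv,z):
    c,d=ray(p,uv); return c+d*(z-c[2])/d[2]
def proj(p,X):
    X=np.atleast_2d(X)
    c=X@np.array(p["R"]).T+np.array(p["t"]);q=c@np.array(p["camera_matrix"]).T
    return q[:,:2]/q[:,2:]
E
python3 - <<'E'
from h import *
print(env.state(), env.hold_point_z)
for n in ["scene","top"]:
    p=viewer.grab_frame(n)
    cv2.imwrite(f"pics/{n}.png",p["pixels"][:,:,::-1])
    print(n,-np.array(p["R"]).T@p["t"])
    np.savez(f"{n}.npz",**{k:p[k] for k in("pixels","camera_matrix","R","t")})
    for q in ["plate","tray","board","stand","sleeve","pencil","keyhole","stud_head","block_above","block_below","pin_tip","plate_two","plate_one"]:
        print(q,[(np.round(r["position"],1).tolist(),round(r["score"],2)) for r in spotter.landmark_of(p,q)][:4])
E
```

```text
pics
{'time_s': 0.0, 'qpos': array([ 6.25112177e+01,  1.83524075e+01,  8.97061256e+01, -2.21740137e-04,
        7.20444710e+01, -1.14561625e+00]), 'qvel': array([-0.01474923, -0.00862265, -0.03891196, -0.00522197, -0.04543055,
       -0.06386763]), 'effort': array([-9.18880323e-04, -4.12445748e+01, -2.31980091e+01,  7.26771913e-02,
        4.55685973e-02, -1.54799482e-04]), 'ee_pos': array([254.91799761, 514.83910841, 213.11450699]), 'ee_rot': array([-1.79897012e+02, -1.84863020e-03,  1.53656901e+02]), 'force': array([ 0.51094522,  0.21941787, -0.65284801]), 'torque': array([-0.00305169,  0.00152347,  0.02954969]), 'gripper_force': 0.0, 'gripper_width': 91.45266579023209} 18.8
scene [1029.387993    288.98152779  931.19982519]
plate [([227.9, 247.6], 0.69), ([289.6, 183.3], 0.69), ([196.0, 314.4], 0.68)]
tray [([384.0, 335.9], 0.34)]
board [([391.2, 306.5], 0.9)]
stand [([385.7, 332.3], 0.96), ([397.8, 278.3], 0.56)]
sleeve [([271.4, 349.8], 0.82)]
pencil [([326.0, 226.2], 0.83)]
keyhole [([228.0, 241.7], 0.97), ([190.1, 314.8], 0.94), ([287.6, 180.0], 0.64), ([210.8, 226.7], 0.35)]
stud_head [([393.5, 296.5], 0.75)]
block_above [([389.7, 317.4], 0.74)]
block_below [([400.5, 274.5], 0.79)]
pin_tip []
plate_two [([193.9, 208.4], 0.9)]
plate_one [([212.8, 223.6], 0.67)]
top [404.60298826  21.27723101 931.0291087 ]
plate [([416.0, 346.0], 0.98), ([411.1, 144.2], 0.94), ([429.0, 220.8], 0.93)]
tray [([460.6, 239.8], 0.56)]
board [([220.6, 202.6], 0.58)]
stand [([231.3, 216.0], 0.85)]
sleeve [([325.6, 148.1], 0.59)]
pencil [([347.1, 305.7], 0.76)]
keyhole [([429.5, 228.5], 0.83), ([414.9, 139.5], 0.7)]
stud_head [([217.0, 209.1], 0.92)]
block_above [([206.1, 161.0], 0.84)]
block_below [([228.0, 248.6], 0.94)]
pin_tip [([215.5, 187.9], 0.37)]
plate_two [([493.7, 249.8], 0.66)]
plate_one [([458.3, 242.1], 0.61)]
```

View pics/scene.png

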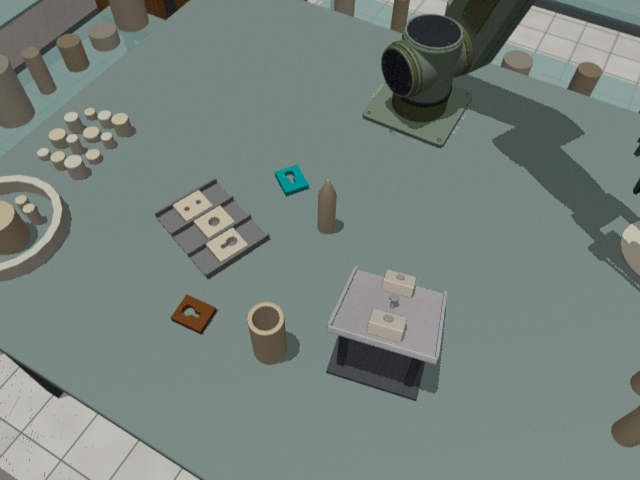

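View pics/top.png

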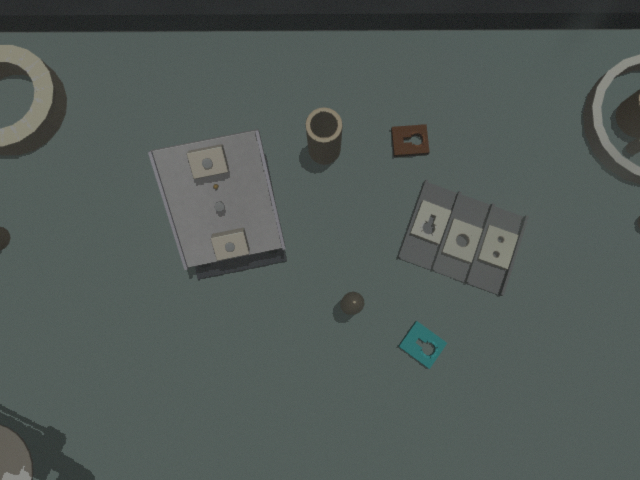

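The pictures show three keyhole look-alikes in top: ivory in the tray (431,222), brown at (410,141) and turquoise at (424,345). The ivory one fits, since the others are the wrong colour and not in the tray. The other tray plates are plate_one (462,241) and plate_two (498,247). The free stud is at (219,207), and the pin at (215,187).

```bash
python3 - <<'E'
from h import *
from scipy.optimize import least_squares
P={n:dict(np.load(n+".npz")) for n in("top","scene")}
top=P["top"]; im=top["pixels"]
a=cv2.resize(im[170:310,385:540],None,fx=3,fy=3,interpolation=cv2.INTER_CUBIC)
b=cv2.resize(im[120:285,140:295],None,fx=2.5,fy=2.5,interpolation=cv2.INTER_CUBIC)
h=max(a.shape[0],b.shape[0]); out=np.zeros((h,a.shape[1]+b.shape[1]-0,3),np.uint8)
out[:a.shape[0],:a.shape[1]]=a; out[:b.shape[0],a.shape[1]:]=b
out=out[:, :]; cv2.imwrite("pics/crop.png",cv2.resize(out,(800,int(h*800/out.shape[1])))[:,:,::-1])
# ivory plates, both cameras
for n,box in(("top",(170,310,385,540)),("scene",(170,285,140,280))):
    p=P[n]; i=p["pixels"].astype(int); m=((i[...,0]>120)&(i[...,0]-i[...,2]>15)).astype(np.uint8)
    mm=np.zeros_like(m);mm[box[0]:box[1],box[2]:box[3]]=m[box[0]:box[1],box[2]:box[3]]
    cs,_=cv2.findContours(mm,cv2.RETR_EXTERNAL,cv2.CHAIN_APPROX_NONE)
    for c in cs:
        if cv2.contourArea(c)<200: continue
        w=np.array([onz(p,q,18.)[:2] for q in c[:,0]],np.float32)
        r=cv2.minAreaRect(w); print(n,c[:,0].mean(0).round(1),r)
# stud etc. triangulation
def tri(u1,u2):
    (c1,d1),(c2,d2)=ray(P["top"],u1),ray(P["scene"],u2)
    s=np.linalg.lstsq(np.stack([d1,-d2],1),c2-c1,rcond=None)[0]
    A,B=c1+s[0]*d1,c2+s[1]*d2; return ((A+B)/2).round(1),np.linalg.norm(A-B).round(1)
for nm,u,v in(("stud",(217,209.1),(393.5,296.5)),("above",(206.1,161),(389.7,317.4)),("below",(228,248.6),(400.5,274.5))): print(nm,tri(u,v))
print("sleeve top",onz(top,(324,124),125),"pencil tip",onz(top,(352,300),150))
E
```

```text
scene [226.6 244. ] ((573.2455444335938, -163.50387573242188), (56.82841110229492, 66.2435302734375), 68.03124237060547)
scene [213.6 221.2] ((539.4834594726562, -217.989013671875), (56.751590728759766, 66.05278015136719), 69.18229675292969)
scene [192. 205.] ((527.4337768554688, -281.04315185546875), (56.83570098876953, 66.03877258300781), 68.91326904296875)
stud (array([574.8, 190.5, 124.4]), np.float64(7.3))
above (array([637.6, 202.8, 169.6]), np.float64(0.8))
below (array([515.1, 178.2,  98.4]), np.float64(4.6))
sleeve top [711.7369001  25.2304043 125.       ] pencil tip [429.25178902 -14.61718006 150.        ]
```

View pics/crop.png

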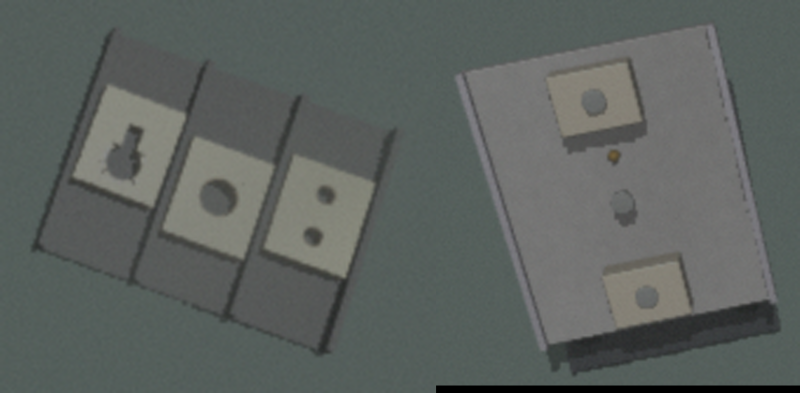

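The crop confirms it: the left plate (126,145 in the crop) has the keyhole, with its slot pointing up in the image (world +x). The right half shows the stud (622,202), the pin (614,155) and the block heads (594,101) and (646,296). I'll pass over the board first to take a close wrist view on the way.

Request:
{"op": "apply_moves", "data": {
  "delta_pos": [
    [0.733,-0.9,0.517],
    [0.733,-0.9,0.517],
    [0.733,-0.9,0.517],
    [0.733,-0.9,0.517],
    [0.733,-0.9,0.517]
  ],
  "rot": [
    [0,0,-0.326],
    [0,0,-0.326],
    [0,0,-0.326],
    [0,0,-0.326],
    [0,0,-0.326]
  ],
  "hand": [1,1,1,1,1]
}}

```text
time_s: 1.82
ee_pos: [346.5, 405.0, 279.1]
ee_rot: [179.7, 0.1, 125.2]
force: [-0.1, 0.2, 0.7]
gripper_width: 90.9
gripper_force: 0.0
```

Request:
{"op": "apply_moves", "data": {
  "delta_pos": [
    [0.733,-0.9,0.517],
    [0.733,-0.9,0.517],
    [0.733,-0.9,0.517],
    [0.733,-0.9,0.517],
    [0.733,-0.9,0.517]
  ],
  "rot": [
    [0,0,-0.326],
    [0,0,-0.326],
    [0,0,-0.326],
    [0,0,-0.326],
    [0,0,-0.326]
  ],
  "hand": [1,1,1,1,1]
}}

```text
time_s: 2.23
ee_pos: [434.3, 297.1, 340.3]
ee_rot: [179.7, -0.0, 97.2]
force: [0.7, 0.4, 0.4]
gripper_width: 90.9
gripper_force: 0.0
```

Request:
{"op": "apply_moves", "data": {
  "delta_pos": [
    [0.733,-0.9,0.517],
    [0.733,-0.9,0.517],
    [0.733,-0.9,0.517],
    [0.733,-0.9,0.517],
    [0.733,-0.9,0.517],
    [0.733,-0.9,0.517],
    [0.733,-0.9,0.517]
  ],
  "rot": [
    [0,0,-0.326],
    [0,0,-0.326],
    [0,0,-0.326],
    [0,0,-0.326],
    [0,0,-0.326],
    [0,0,-0.326],
    [0,0,-0.326]
  ],
  "hand": [1,1,1,1,1,1,1]
}}

```text
time_s: 2.82
ee_pos: [518.2, 192.4, 399.0]
ee_rot: [-179.9, 0.0, 69.8]
force: [0.1, 0.2, 0.2]
gripper_width: 91.2
gripper_force: 0.0
```

```bash
cat >> h.py <<'E'
from scipy.spatial.transform import Rotation as Rot
def wrist(fn=None):
    s=env.state(); p=viewer.grab_frame("wrist")
    T=np.eye(4);T[:3,:3]=Rot.from_euler("xyz",s["ee_rot"],degrees=True).as_matrix();T[:3,3]=s["ee_pos"]
    C=np.linalg.inv(T@np.array(p["mount"])); p["R"]=C[:3,:3];p["t"]=C[:3,3]
    if fn: cv2.imwrite(f"pics/{fn}.png",p["pixels"][:,:,::-1]); np.savez(fn+".npz",**{k:p[k] for k in("pixels","camera_matrix","R","t")})
    return p,s
E
python3 - <<'E'
from h import *
p,s=wrist("w1"); print(s["ee_pos"],s["ee_rot"],s["time_s"],s["force"]); print(np.round(p["mount"],3),p["camera_matrix"])
for q in ["stud_head","block_above","block_below","pin_tip","board"]:
    print(q,[(np.round(r["position"],1).tolist(),round(r["score"],2)) for r in spotter.landmark_of(p,q)][:3])
E
```

```text
[518.19253214 192.44897731 398.96204992] [-1.79866841e+02  3.10672490e-02  6.97879052e+01] 2.8167 [0.08732318 0.20709614 0.20167013]
[[  -0.      -0.96    -0.282   79.228]
 [   1.      -0.       0.       0.187]
 [  -0.      -0.282    0.96  -169.784]
 [   0.       0.       0.       1.   ]] [[356.03582878   0.         316.95307626]
 [  0.         356.03582878 243.01587001]
 [  0.           0.           1.        ]]
stud_head [([361.4, 189.5], 0.81)]
block_above [([414.9, 168.2], 0.8)]
block_below []
pin_tip [([405.9, 362.5], 0.56), ([381.5, 178.6], 0.52)]
board [([365.9, 187.3], 0.88)]
```

View pics/w1.png

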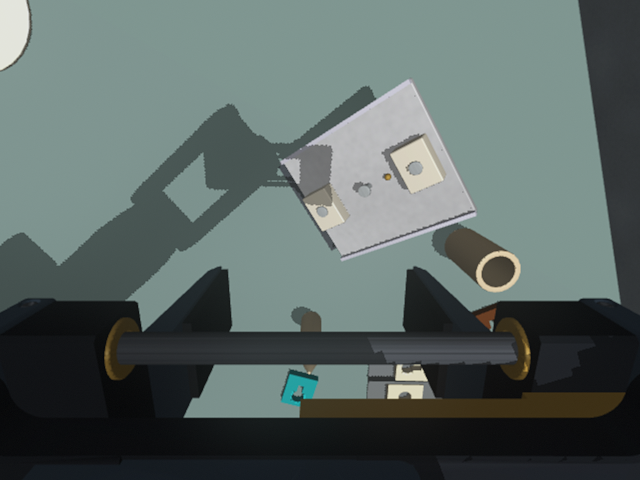

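The wrist view shows the stud (362,189), pin (388,177), block heads (416,169) and (322,211), and the board corners. Next I'll fit the board pose from each camera.

```bash
cat >> h.py <<'E'
from scipy.optimize import least_squares
def boardR(psi): return Rot.from_euler("z",psi,degrees=True).as_matrix()@Rot.from_euler("y",-30,degrees=True).as_matrix()
BP=np.array([[0,0,21],[71.5,0,26],[-67.5,0,26],[28.5,0,6.]])
def fitboard(obs,z0=110.):
    f=lambda v:np.concatenate([(proj(p,BP[:len(u)]@boardR(v[2]).T+[v[0],v[1],z0])-u).ravel() for p,u in obs])
    r=least_squares(f,[575,190,11],loss="soft_l1"); return r.x.round(2),np.abs(r.fun).reshape(-1,2).round(1).tolist()
E
python3 - <<'E'
from h import *
P={n:dict(np.load(n+".npz")) for n in("top","scene","w1")}
# refine blobs: grey circles via local inspection crops
U={"w1":np.array([[362,189.5],[416,168.7],[322,211],[388,177.]]),
"top":np.array([[219.2,206.1],[207.3,163.1],[229.4,246.2],[215.8,186.5]])}
for n in U: print(n,fitboard([(P[n],U[n])]))
print(fitboard([(P[n],U[n]) for n in U]))
tiles=[]
for n,(x,y) in (("w1",(375,190)),("top",(219,205)),("scene",(394,298))):
    c=P[n]["pixels"][y-50:y+50,x-60:x+60]; tiles.append(cv2.resize(c,None,fx=4.4,fy=4.4,interpolation=cv2.INTER_CUBIC)[:, :])
t=np.full((600,800,3),0,np.uint8)
for k,c in enumerate(tiles):
    c=cv2.resize(c,(400,300)); t[(k//2)*300:(k//2)*300+300,(k%2)*400:(k%2)*400+400]=c
# plates from top image, lower threshold: print sample colours
p=P["top"]; i=p["pixels"].astype(int)
print(i[215,425],i[255,440],i[241,445])
m=((i.sum(2)>330)&(i[...,0]>=i[...,2]+12)).astype(np.uint8); mm=np.zeros_like(m); mm[170:310,385:540]=m[170:310,385:540]
cs,_=cv2.findContours(mm,cv2.RETR_EXTERNAL,cv2.CHAIN_APPROX_NONE)
for c in cs:
    if cv2.contourArea(c)>200: print(c[:,0].mean(0),cv2.minAreaRect(np.array([onz(p,q,18.)[:2] for q in c[:,0]],np.float32)))
cv2.imwrite("pics/tiles.png",t[:,:,::-1])
print("turq",onz(p,(424,345),7),"sleeve base",onz(P["scene"],(271,350),0),"pencil base",onz(P["scene"],(326,226),0))
E
```

```text
w1 (array([588.92, 190.65,  10.46]), [[2.1, 1.0], [0.0, 0.6], [0.6, 0.4], [0.5, 0.2]])
top (array([587.45, 191.65,  11.  ]), [[0.1, 0.1], [0.1, 0.4], [0.0, 0.4], [0.1, 0.1]])
(array([588.16, 191.18,  10.64]), [[1.4, 0.8], [0.8, 0.9], [1.2, 0.4], [1.3, 0.1], [0.4, 0.3], [0.5, 0.9], [0.1, 0.0], [0.3, 0.6]])
[135 137 127] [89 91 89] [78 80 74]
turq [ 355.40876643 -144.70088052    7.        ] sleeve base [713.90385946  27.29366816   0.        ] pencil base [425.31072633 -19.61888873   0.        ]
```

View pics/tiles.png

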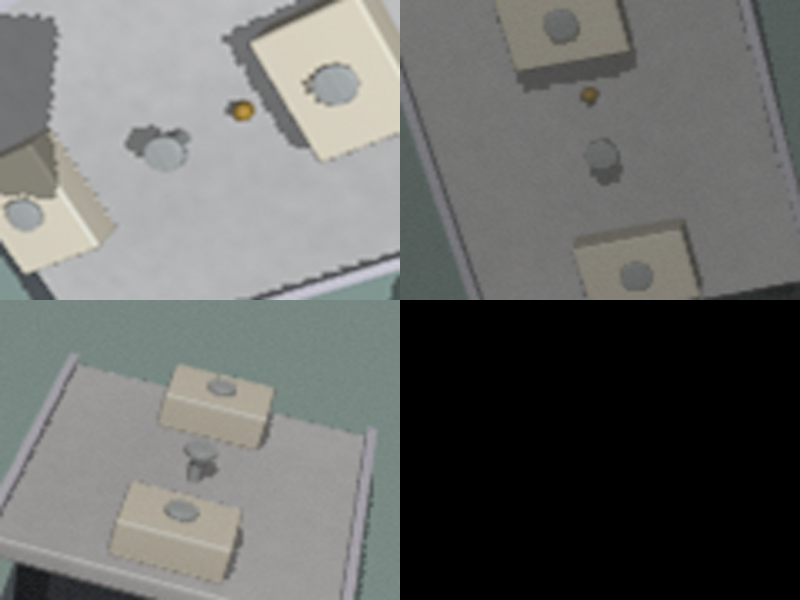

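```bash
python3 - <<'E'
from h import *
P={n:dict(np.load(n+".npz")) for n in("top","scene","w1")}
U={"w1":np.array([[364.2,190.4],[414.7,167.8],[322,211],[387.4,176.5]]),
"top":np.array([[219.6,206.7],[207.3,163.3],[229.8,246.7],[215.7,186.7]])-.3,
"scene":np.array([[394.3,298],[388.3,318],[400.6,276.7]])-.3}
for n in U: print(n,fitboard([(P[n],U[n])]))
print(fitboard([(P[n],U[n]) for n in U]))
# plate fit: silhouettes by adaptive threshold in top
for n,box,th in(("top",(185,280,400,530),112),("scene",(180,270,160,260),None)):
    p=P[n]; g=cv2.cvtColor(p["pixels"],cv2.COLOR_RGB2GRAY); s=g[box[0]:box[1],box[2]:box[3]]
    big=cv2.resize(s,None,fx=8,fy=8,interpolation=cv2.INTER_CUBIC)
    t,m=cv2.threshold(big,th or 0,255,cv2.THRESH_BINARY if th else cv2.THRESH_OTSU)
    cs,_=cv2.findContours(m,cv2.RETR_EXTERNAL,cv2.CHAIN_APPROX_NONE)
    for c in cs:
        if cv2.contourArea(c)>200*64:
            q=(c[:,0]+.5)/8-.5+[box[2],box[0]]
            print(n,t,q.mean(0).round(1),cv2.minAreaRect(np.array([onz(p,a,18.)[:2] for a in q],np.float32)))
E
```

```text
w1 (array([588.77, 190.91,  11.35]), [[0.2, 0.1], [0.8, 0.5], [0.4, 0.2], [0.2, 0.3]])
top (array([587.34, 191.85,  11.31]), [[0.1, 0.1], [0.1, 0.2], [0.1, 0.3], [0.1, 0.1]])
scene (array([590.39, 191.46,  11.24]), [[0.0, 0.0], [0.0, 0.1], [0.0, 0.1]])
(array([588.58, 191.3 ,  11.31]), [[0.4, 0.2], [0.6, 0.7], [0.6, 0.1], [0.5, 0.0], [0.3, 0.9], [0.3, 1.0], [0.4, 0.5], [0.5, 0.7], [0.4, 0.9], [0.5, 1.0], [0.3, 0.7]])
top 112.0 [498.1 246.4] ((525.3160400390625, -279.3408508300781), (53.436248779296875, 64.04183197021484), 69.54528045654297)
top 112.0 [462.3 239.9] ((537.452392578125, -216.73150634765625), (53.3184700012207, 64.0278549194336), 68.90478515625)
top 112.0 [430.7 221.4] ((571.0529174804688, -162.27903747558594), (53.623985290527344, 64.3325424194336), 67.88861846923828)
scene 147.0 [226.2 244. ] ((572.600341796875, -163.6851806640625), (54.84874725341797, 65.16315460205078), 67.98828125)
scene 147.0 [213.6 221.1] ((539.0092163085938, -218.01080322265625), (54.96353530883789, 64.86493682861328), 69.1694107055664)
scene 147.0 [192.2 205. ] ((526.929931640625, -280.9150695800781), (54.92182159423828, 64.90010070800781), 69.44437408447266)
```

Request:
{"op": "apply_moves", "data": {
  "delta_pos": [
    [0.146,-0.983,-0.667],
    [0.146,-0.983,-0.667],
    [0.146,-0.983,-0.667],
    [0.146,-0.983,-0.667]
  ],
  "rot": [
    [0,0,-0.02],
    [0,0,-0.02],
    [0,0,-0.02],
    [0,0,-0.02]
  ],
  "hand": [1,1,1,1]
}}

```text
time_s: 3.45
ee_pos: [535.3, 70.4, 317.0]
ee_rot: [-179.8, 0.2, 67.8]
force: [-0.1, 0.4, -0.7]
gripper_width: 91.2
gripper_force: 0.0
```

Request:
{"op": "apply_moves", "data": {
  "delta_pos": [
    [0.146,-0.983,-0.667],
    [0.146,-0.983,-0.667],
    [0.146,-0.983,-0.667],
    [0.146,-0.983,-0.667]
  ],
  "rot": [
    [0,0,0],
    [0,0,0],
    [0,0,0],
    [0,0,0]
  ],
  "hand": [1,1,1,1]
}}

```text
time_s: 3.78
ee_pos: [552.7, -47.6, 236.8]
ee_rot: [-179.8, 0.2, 67.8]
force: [0.3, -0.3, -1.0]
gripper_width: 91.4
gripper_force: 0.0
```

Request:
{"op": "apply_moves", "data": {
  "delta_pos": [
    [0.146,-0.983,-0.667],
    [0.146,-0.983,-0.667],
    [0.146,-0.983,-0.667],
    [0.146,-0.983,-0.667],
    [0.146,-0.983,-0.667],
    [0.146,-0.983,-0.667]
  ],
  "rot": [
    [0,0,0],
    [0,0,0],
    [0,0,0],
    [0,0,0],
    [0,0,0],
    [0,0,0]
  ],
  "hand": [1,1,1,1,1,1]
}}

```text
time_s: 4.28
ee_pos: [571.4, -162.3, 159.6]
ee_rot: [-179.9, -0.0, 67.8]
force: [0.0, -0.0, -0.6]
gripper_width: 91.4
gripper_force: 0.0
```

```bash
python3 - <<'E'
from h import *
p,s=wrist("w2"); print(s["ee_pos"],s["ee_rot"],s["time_s"],s["force"])
for q in ["plate","keyhole"]:
    for r in spotter.landmark_of(p,q)[:4]: print(q,np.round(r["position"],1),round(r["score"],2),onz(p,r["position"],4.).round(1))
for r in spotter.trace(p,"plate")[:3]:
    c,_=cv2.findContours(r["mask"].astype(np.uint8),cv2.RETR_EXTERNAL,cv2.CHAIN_APPROX_NONE);c=max(c,key=len)
    print(round(r["score"],2),np.round(r["box"]),cv2.minAreaRect(np.array([onz(p,a,18.)[:2] for a in c[:,0]],np.float32)))
cv2.imwrite("pics/w2c.png",p["pixels"][:,:,::-1])
E
```

```text
[ 571.43639146 -162.32550506  159.59693644] [-1.79916011e+02 -4.33716573e-02  6.78167594e+01] 4.2833 [ 0.03241052 -0.02059131 -0.6224961 ]
plate [467.3 133.4] 0.88 [ 724.6 -134.5    4. ]
plate [317.9 229.9] 0.84 [ 571.1 -165.7    4. ]
plate [114.3 287.6] 0.74 [ 362.3 -144.2    4. ]
keyhole [308.9 226.8] 0.62 [ 564.4 -159.7    4. ]
keyhole [112.3 294.9] 0.59 [ 356.3 -150.2    4. ]
0.96 [110. 278.  62.  50.] ((370.8064880371094, -134.8512420654297), (51.95250701904297, 59.10845947265625), 54.186458587646484)
0.8 [319. 231.  71.  58.] ((571.9137573242188, -164.0371856689453), (54.04719924926758, 63.89085388183594), 67.82565307617188)
0.67 [468. 131.  83.  97.] ((721.2095336914062, -132.99305725097656), (58.40696334838867, 64.3828125), 3.8998138904571533)
```

View pics/w2.png

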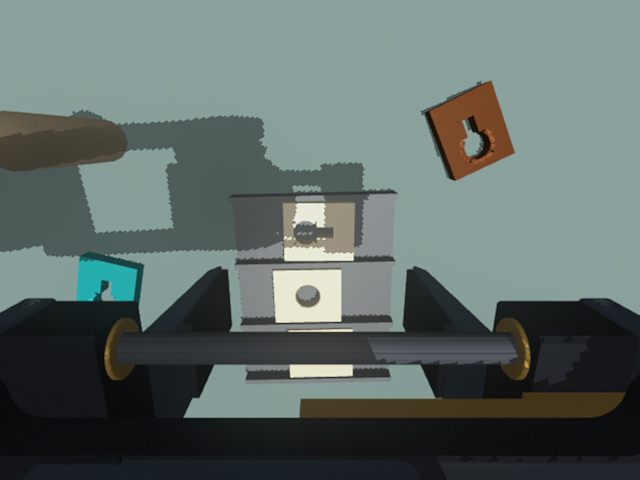

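The wrist view shows the keyhole plate at (319,231), lying between the finger lines with its slot to the right (+x). The fit gives (571.8,-163.5) and yaw -22.2, which matches the earlier measurement. Descending and gripping by the ends.

Request:
{"op": "apply_moves", "data": {
  "delta_pos": [
    [0,-0.006,-0.3],
    [0,-0.006,-0.6],
    [0,-0.006,-0.917],
    [0,-0.006,-0.917],
    [0,-0.006,-0.917]
  ],
  "rot": [
    [0,0,0],
    [0,0,0],
    [0,0,0],
    [0,0,0],
    [0,0,0]
  ],
  "hand": [1,1,1,1,1]
}}

```text
time_s: 4.9
ee_pos: [570.9, -162.1, 49.6]
ee_rot: [-179.8, 0.0, 68.0]
force: [0.4, 0.2, 1.5]
gripper_width: 91.4
gripper_force: 0.0
```

Request:
{"op": "apply_moves", "data": {
  "delta_pos": [
    [0,0,-0.15],
    [0,0,-0.28],
    [0,0,-0.358],
    [0,0,-0.358],
    [0,0,-0.358]
  ],
  "rot": [
    [0,0,0],
    [0,0,0],
    [0,0,0],
    [0,0,0],
    [0,0,0]
  ],
  "hand": [1,1,1,1,1]
}}

```text
time_s: 5.32
ee_pos: [572.8, -163.4, 8.7]
ee_rot: [179.8, -0.0, 67.9]
force: [0.2, 0.2, 0.4]
gripper_width: 91.3
gripper_force: 0.0
```

Request:
{"op": "apply_moves", "data": {
  "delta_pos": [
    [0,0,0],
    [0,0,0],
    [0,0,0],
    [0,0,0],
    [0,0,0],
    [0,0,0],
    [0,0,0],
    [0,0,0]
  ],
  "rot": [
    [0,0,0],
    [0,0,0],
    [0,0,0],
    [0,0,0],
    [0,0,0],
    [0,0,0],
    [0,0,0],
    [0,0,0]
  ],
  "hand": [0.6,0.6,0.6,0.6,0.6,0.6,0.6,0.6],
  "newtons": 25
}}

```text
time_s: 5.98
ee_pos: [571.9, -163.4, 7.5]
ee_rot: [179.9, -0.0, 67.9]
force: [-0.3, -0.5, 5.1]
gripper_width: 64.0
gripper_force: 25.0
```

Request:
{"op": "apply_moves", "data": {
  "delta_pos": [
    [0,0,0.1],
    [0,0,0.25],
    [0,0,0.5],
    [0,0,0.8],
    [0,0,1.0]
  ],
  "rot": [
    [0,0,0],
    [0,0,0],
    [0,0,0],
    [0,0,0],
    [0,0,0]
  ],
  "hand": [0.6,0.6,0.6,0.6,0.6]
}}

```text
time_s: 6.4
ee_pos: [572.0, -163.4, 129.0]
ee_rot: [179.9, -0.0, 67.9]
force: [-0.1, 0.3, -1.3]
gripper_width: 64.0
gripper_force: 25.0
```

Request:
{"op": "apply_moves", "data": {
  "delta_pos": [
    [-0.11,0.16,0.22],
    [-0.23,0.33,0.44],
    [-0.347,0.5,0.667],
    [-0.347,0.5,0.667]
  ],
  "rot": [
    [0,0,0.065],
    [0,0,0.1],
    [0,0,0.13],
    [0,0,0.13]
  ],
  "hand": [0.6,0.6,0.6,0.6]
}}

```text
time_s: 6.73
ee_pos: [529.9, -100.9, 211.9]
ee_rot: [179.6, -0.1, 79.2]
force: [1.0, -0.0, -0.6]
gripper_width: 63.6
gripper_force: 25.0
```

Request:
{"op": "apply_moves", "data": {
  "delta_pos": [
    [-0.177,0.243,0],
    [-0.354,0.486,0],
    [-0.531,0.729,0],
    [-0.708,0.972,0],
    [-0.708,0.972,0]
  ],
  "rot": [
    [0,0,0.03],
    [0,0,0.06],
    [0,0,0.1],
    [0,0,0.13],
    [0,0,0.13]
  ],
  "hand": [0.6,0.6,0.6,0.6,0.6]
}}

```text
time_s: 7.15
ee_pos: [440.3, 16.7, 205.7]
ee_rot: [-179.7, -0.1, 90.5]
force: [-0.4, -1.0, -2.6]
gripper_width: 63.2
gripper_force: 25.0
```

Request:
{"op": "apply_moves", "data": {
  "delta_pos": [
    [-0.177,0.243,0],
    [-0.354,0.486,0],
    [-0.531,0.729,0],
    [-0.708,0.972,0],
    [-0.708,0.972,0]
  ],
  "rot": [
    [0,0,0.03],
    [0,0,0.06],
    [0,0,0.1],
    [0,0,0.13],
    [0,0,0.13]
  ],
  "hand": [0.6,0.6,0.6,0.6,0.6]
}}

```text
time_s: 7.57
ee_pos: [356.5, 133.0, 206.0]
ee_rot: [-179.8, -0.1, 101.7]
force: [-0.0, -0.5, -1.9]
gripper_width: 63.5
gripper_force: 25.0
```

Request:
{"op": "apply_moves", "data": {
  "delta_pos": [
    [0,0,-0.25],
    [0,0,-0.5],
    [0,0,-0.75],
    [0,0,-1.0],
    [0,0,-1.0]
  ],
  "rot": [
    [0,0,0],
    [0,0,0],
    [0,0,0],
    [0,0,0],
    [0,0,0]
  ],
  "hand": [0.6,0.6,0.6,0.6,0.6]
}}

```text
time_s: 7.98
ee_pos: [356.2, 128.1, 82.3]
ee_rot: [-179.3, 0.1, 101.4]
force: [-1.7, -0.3, -1.5]
gripper_width: 63.9
gripper_force: 25.0
```

Request:
{"op": "apply_moves", "data": {
  "delta_pos": [
    [0,0,-0.2],
    [0,0,-0.4],
    [0,0,-0.5],
    [0,0,-0.55],
    [0,0,-0.55],
    [0,0,-0.55]
  ],
  "rot": [
    [0,0,0],
    [0,0,0],
    [0,0,0],
    [0,0,0],
    [0,0,0],
    [0,0,0]
  ],
  "hand": [0.6,0.6,0.6,0.6,0.6,0.6]
}}

```text
time_s: 8.48
ee_pos: [361.1, 130.0, 21.7]
ee_rot: [179.9, -0.0, 101.4]
force: [-0.1, 0.6, -1.1]
gripper_width: 63.8
gripper_force: 25.0
```

Request:
{"op": "apply_moves", "data": {
  "delta_pos": [
    [0,0,-0.05],
    [0,0,-0.1],
    [0,0,-0.13],
    [0,0,-0.15],
    [0,0,-0.15],
    [0,0,-0.15]
  ],
  "rot": [
    [0,0,0],
    [0,0,0],
    [0,0,0],
    [0,0,0],
    [0,0,0],
    [0,0,0]
  ],
  "hand": [0.6,0.6,0.6,0.6,0.6,0.6]
}}

```text
time_s: 8.98
ee_pos: [360.0, 129.9, 3.2]
ee_rot: [-180.0, 0.0, 101.4]
force: [-1.0, 0.0, 2.8]
gripper_width: 63.7
gripper_force: 25.0
```

Request:
{"op": "apply_moves", "data": {
  "delta_pos": [
    [0,0,0],
    [0,0,0],
    [0,0,0],
    [0,0,0],
    [0,0,0],
    [0,0,0]
  ],
  "rot": [
    [0,0,0],
    [0,0,0],
    [0,0,0],
    [0,0,0],
    [0,0,0],
    [0,0,0]
  ],
  "hand": [1,1,1,1,1,1]
}}

```text
time_s: 9.48
ee_pos: [360.1, 130.0, 3.0]
ee_rot: [180.0, 0.0, 101.4]
force: [0.2, -0.1, 0.2]
gripper_width: 90.9
gripper_force: 0.0
```

Request:
{"op": "apply_moves", "data": {
  "delta_pos": [
    [0,0,0.2],
    [0,0,0.5],
    [0,0,0.8],
    [0,0,1],
    [0,0,1],
    [0,0,1],
    [0,0,1],
    [0,0,1]
  ],
  "rot": [
    [0,0,0],
    [0,0,0],
    [0,0,-0.083],
    [0,0,-0.167],
    [0,0,-0.25],
    [0,0,-0.333],
    [0,0,-0.333],
    [0,0,-0.333]
  ],
  "hand": [1,1,1,1,1,1,1,1]
}}

```text
time_s: 10.15
ee_pos: [359.8, 129.9, 122.9]
ee_rot: [-180.0, 0.0, 73.0]
force: [0.4, -0.2, -0.8]
gripper_width: 91.4
gripper_force: 0.0
```

```bash
python3 - <<'E'
from h import *
p,s=wrist("w3"); print(s["ee_pos"],s["ee_rot"],s["time_s"],s["force"])
for q in ["plate","keyhole"]:
    for r in spotter.landmark_of(p,q)[:4]: print(q,np.round(r["position"],1),round(r["score"],2),onz(p,r["position"],0.).round(1))
for r in spotter.trace(p,"plate")[:3]:
    c,_=cv2.findContours(r["mask"].astype(np.uint8),cv2.RETR_EXTERNAL,cv2.CHAIN_APPROX_NONE);c=max(c,key=len)
    print(round(r["score"],2),np.round(r["box"]),cv2.minAreaRect(np.array([onz(p,a,14.)[:2] for a in c[:,0]],np.float32)))
E
```

```text
[359.77020113 129.88379798 122.90768183] [-1.79988236e+02  1.25745629e-02  7.29673485e+01] 10.15 [ 0.41209677 -0.15665575 -0.76040494]
plate [317.1 235.3] 0.88 [360.1 129.9   0. ]
keyhole [304.8 244.2] 0.71 [347.7 125.4   0. ]
0.57 [316. 240.  99.  95.] ((359.5010681152344, 129.65176391601562), (64.94801330566406, 56.89035415649414), 11.395391464233398)
```

View pics/w3.png

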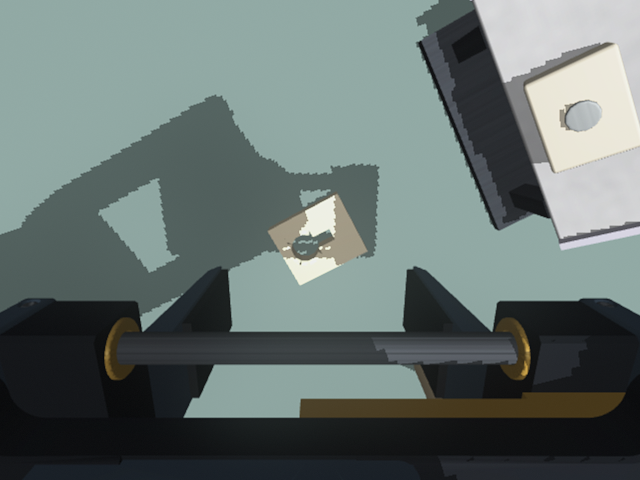

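The plate lies flat at (316,240), fitted at (360,130) with yaw 11.4, as intended, and its large keyhole end is toward -x. Regripping by the long sides.

Request:
{"op": "apply_moves", "data": {
  "delta_pos": [
    [0,0,0],
    [0,0,0],
    [0,0,0],
    [0,0,0],
    [0,0,-0.1],
    [0,0,-0.2],
    [0,0,-0.3],
    [0,0,-0.4],
    [0,0,-0.5],
    [0,0,-0.5]
  ],
  "rot": [
    [0,0,-0.083],
    [0,0,-0.166],
    [0,0,-0.249],
    [0,0,-0.332],
    [0,0,-0.415],
    [0,0,-0.498],
    [0,0,-0.581],
    [0,0,-0.664],
    [0,0,-0.714],
    [0,0,-0.714]
  ],
  "hand": [1,1,1,1,1,1,1,1,1,1]
}}

```text
time_s: 11.18
ee_pos: [358.4, 129.4, 61.2]
ee_rot: [180.0, 0.3, 11.4]
force: [-0.2, 0.1, 0.2]
gripper_width: 91.2
gripper_force: 0.0
```

Request:
{"op": "apply_moves", "data": {
  "delta_pos": [
    [0,0,-0.15],
    [0,0,-0.3],
    [0,0,-0.42],
    [0,0,-0.5],
    [0,0,-0.5],
    [0,0,-0.5]
  ],
  "rot": [
    [0,0,0],
    [0,0,0],
    [0,0,0],
    [0,0,0],
    [0,0,0],
    [0,0,0]
  ],
  "hand": [1,1,1,1,1,1]
}}

```text
time_s: 11.68
ee_pos: [360.1, 130.0, 3.1]
ee_rot: [180.0, 0.0, 11.5]
force: [0.7, 0.9, -0.3]
gripper_width: 91.1
gripper_force: 0.0
```

Request:
{"op": "apply_moves", "data": {
  "delta_pos": [
    [0,0,0],
    [0,0,0],
    [0,0,0],
    [0,0,0],
    [0,0,0],
    [0,0,0],
    [0,0,0],
    [0,0,0]
  ],
  "rot": [
    [0,0,0],
    [0,0,0],
    [0,0,0],
    [0,0,0],
    [0,0,0],
    [0,0,0],
    [0,0,0],
    [0,0,0]
  ],
  "hand": [0.5,0.5,0.5,0.5,0.5,0.5,0.5,0.5],
  "newtons": 45
}}

```text
time_s: 12.35
ee_pos: [360.2, 130.0, 3.2]
ee_rot: [180.0, -0.0, 11.4]
force: [0.4, -0.5, 4.5]
gripper_width: 53.4
gripper_force: 45.0
```

Request:
{"op": "apply_moves", "data": {
  "delta_pos": [
    [0,0,0.1],
    [0,0,0.3],
    [0,0,0.6],
    [0,0,0.9],
    [0,0,1],
    [0,0,1],
    [0,0,1]
  ],
  "rot": [
    [0,0,0],
    [0,0,0],
    [0,0,0],
    [0,0,0],
    [0,0,0],
    [0,0,0],
    [0,0,0]
  ],
  "hand": [0.5,0.5,0.5,0.5,0.5,0.5,0.5]
}}

```text
time_s: 12.93
ee_pos: [359.8, 129.9, 122.9]
ee_rot: [-180.0, -0.0, 11.4]
force: [0.8, -0.2, -1.6]
gripper_width: 53.4
gripper_force: 45.0
```

```bash
python3 - <<'E'
from h import *
s=env.state(); print(s["ee_pos"],s["ee_rot"],s["time_s"],s["qpos"],s["gripper_width"])
B=boardR(11.31); F=np.array([588.6,191.3,110.]); C=np.array([360.,130.,123.1])
R0=Rot.from_euler("xyz",[180,0,11.42],degrees=True)
Rt=Rot.from_matrix(np.stack([B[:,0],-B[:,1],-B[:,2]],1))
print("goal euler",Rt.as_euler("xyz",degrees=True),"rotvec norm",(Rt*R0.inv()).as_rotvec()/1.5)
for h in (120,60,30,3):
    X=F+B@[12,0,h]; print(h,X.round(1),"delta",((X-C)/120).round(3))
print("per mm z",B[:,2].round(4),"x",B[:,0].round(4),"y",B[:,1].round(4))
E
```

```text
[359.77664896 129.92937597 122.89245865] [-1.79998194e+02 -2.71447581e-02  1.14194707e+01] 12.9333 [ 1.81350476e+01  6.16068948e+00  1.20667453e+02 -1.72509621e-03
  5.31446875e+01  9.67166108e+01] 53.37566094948999
goal euler [180.   -30.    11.31] rotvec norm [ 0.0687864  -0.34222133 -0.00125053]
120 [540.  181.6 219.9] delta [1.5   0.43  0.807]
60 [569.4 187.5 168. ] delta [1.745 0.479 0.374]
30 [584.1 190.4 142. ] delta [1.867 0.503 0.157]
3 [597.3 193.  118.6] delta [ 1.978  0.525 -0.038]
per mm z [-0.4903 -0.0981  0.866 ] x [0.8492 0.1698 0.5   ] y [-0.1961  0.9806  0.    ]
```

Request:
{"op": "apply_moves", "data": {
  "delta_pos": [
    [0.2,0.055,0.12],
    [0.45,0.13,0.25],
    [0.75,0.215,0.403],
    [0.75,0.215,0.403]
  ],
  "rot": [
    [0.011,-0.055,0],
    [0.022,-0.11,0],
    [0.0344,-0.171,-0.0006],
    [0.0344,-0.171,-0.0006]
  ],
  "hand": [0.5,0.5,0.5,0.5]
}}

```text
time_s: 13.27
ee_pos: [454.0, 157.3, 172.7]
ee_rot: [-180.0, -15.5, 11.4]
force: [1.5, -0.2, -0.6]
gripper_width: 53.7
gripper_force: 45.0
```

Request:
{"op": "apply_moves", "data": {
  "delta_pos": [
    [0.25,0.07,0.13],
    [0.5,0.14,0.27],
    [0.75,0.215,0.403],
    [0.75,0.215,0.403],
    [0.75,0.215,0.403],
    [0.75,0.215,0.403]
  ],
  "rot": [
    [0.011,-0.055,0],
    [0.022,-0.11,0],
    [0.0344,-0.1712,-0.0006],
    [0.0344,-0.1712,-0.0006],
    [0.0344,-0.1712,-0.0006],
    [0.0344,-0.1712,-0.0006]
  ],
  "hand": [0.5,0.5,0.5,0.5,0.5,0.5]
}}

```text
time_s: 13.77
ee_pos: [537.9, 180.8, 216.5]
ee_rot: [179.9, -29.6, 11.3]
force: [0.2, 0.6, -1.8]
gripper_width: 53.8
gripper_force: 45.0
```

```bash
python3 - <<'E'
from h import *
p,s=wrist("w4"); print(s["ee_pos"],s["ee_rot"],s["time_s"],s["force"],s["qpos"],s["gripper_width"])
for q in ["plate","keyhole","stud_head","block_above","pin_tip"]:
    for r in spotter.landmark_of(p,q)[:3]: print(q,np.round(r["position"],1),round(r["score"],2))
B=boardR(11.31);F=np.array([588.6,191.3,110.])
print("predicted",proj(p,BP@B.T+F).round(1).tolist())
R=Rot.from_euler("xyz",s["ee_rot"],degrees=True).as_matrix()
# plate in tool: underside centre at tool z=+3; plate x=tool x, plate z=-tool z
print("keyhole pred",proj(p,s["ee_pos"]+R@[-12,0,3.]),"top face",proj(p,s["ee_pos"]+R@[-12,0,-11.]))
E
```

```text
[537.86357797 180.78019747 216.52139769] [179.93512209 -29.56592605  11.32997339] 13.7667 [ 0.20407736  0.63898045 -1.84007353] [ 19.96594463   4.78892564 113.78165778  -8.06686893  32.40883351
 104.34927213] 53.78159268431269
plate [318.7 296.9] 0.92
plate [608.1 209.7] 0.77
keyhole [319.8 318. ] 0.87
keyhole [615.4 211.8] 0.63
block_above [318.5 164. ] 0.65
predicted [[315.5, 253.3], [315.4, 161.0], [315.6, 332.4], [315.5, 213.9]]
keyhole pred [[315.6689931 315.1625179]] top face [[315.5684249  328.47306852]]
```

View pics/w4.png

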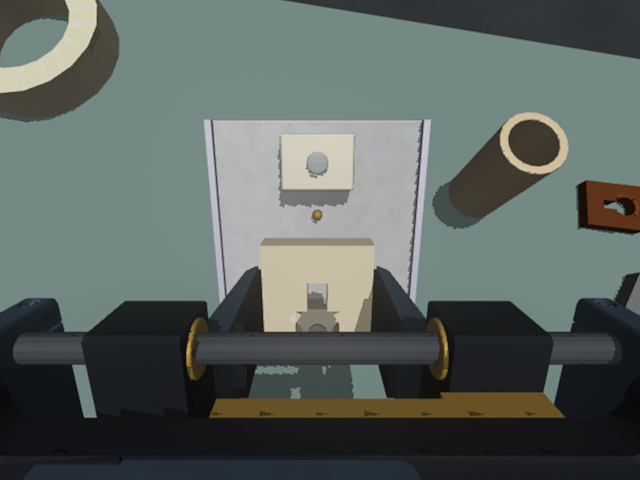

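The plate is held straight and its slot is centred (column 317). The pin (317.5,214.5) and the block head (317.5,162.5) fall within 2 px of the prediction. Next I'll approach to just above the stud head.

Request:
{"op": "apply_moves", "data": {
  "delta_pos": [
    [0.12,0.024,-0.21],
    [0.24,0.048,-0.42],
    [0.3,0.06,-0.53],
    [0.355,0.071,-0.628],
    [0.355,0.071,-0.628],
    [0.355,0.071,-0.628],
    [0.355,0.071,-0.628],
    [0.355,0.071,-0.628]
  ],
  "rot": [
    [0,0,0],
    [0,0,0],
    [0,0,0],
    [0,0,0],
    [0,0,0],
    [0,0,0],
    [0,0,0],
    [0,0,0]
  ],
  "hand": [0.5,0.5,0.5,0.5,0.5,0.5,0.5,0.5]
}}

```text
time_s: 14.73
ee_pos: [582.9, 190.2, 145.7]
ee_rot: [-180.0, -30.1, 11.3]
force: [-0.5, -0.0, -1.0]
gripper_width: 53.6
gripper_force: 45.0
```

```bash
cat > bc.py <<'E'
from h import *
B=boardR(11.31);F=np.array([588.6,191.3,110.])
def rep():
    s=env.state()
    print("t",s["time_s"],"tcp in board",((s["ee_pos"]-F)@B).round(2),"rot",s["ee_rot"].round(2),"force board",(s["force"]@B).round(1),"w",round(s["gripper_width"],1),s["torque"].round(2))
    return s
E
python3 - <<'E'
from bc import *
rep(); p,s=wrist("w5")
print("predicted",proj(p,BP@B.T+F).round(1).tolist())
i=p["pixels"].astype(int); m=(i[...,0]-i[...,2]>60)&(i[...,0]>120); m[:, :280]=0;m[:,360:]=0;m[300:]=0
ys,xs=np.nonzero(m); print("pin px",xs.mean() if len(xs) else None,ys.mean() if len(ys) else None,len(xs))
R=Rot.from_euler("xyz",s["ee_rot"],degrees=True).as_matrix()
print("plate top +x edge pred",proj(p,s["ee_pos"]+R@np.array([[32,-27,-11.],[32,27,-11],[13,0,-11.],[-12,0,-11]]).T.T[0]))
cv2.imwrite("pics/w5c.png",cv2.resize(p["pixels"][120:360,200:440],(600,600),interpolation=cv2.INTER_CUBIC)[:,:,::-1])
E
```

```text
t 14.7333 tcp in board [12.79  0.05 33.83] rot [-179.99  -30.11   11.31] force board [-0.9  0.1 -0.6] w 53.6 [-0.15  0.55  0.03]
predicted [[315.8, 308.2], [315.6, 181.8], [315.9, 413.3], [315.8, 252.1]]
pin px None None 0
plate top +x edge pred [[257.48964922 244.26505673]]
```

View pics/w5c.png

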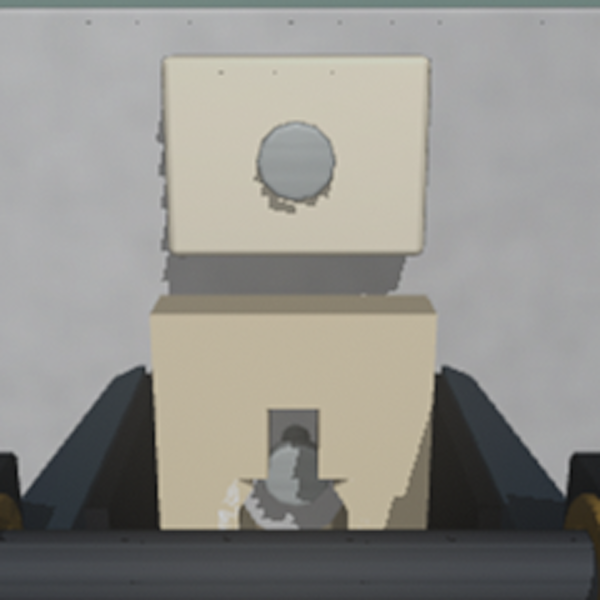

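The plate sits just above the stud, with the slot at column 294 and the block centre at 297 in the crop, so it needs about a 0.7 mm shift. Lowering it over the head in small steps.

Request:
{"op": "apply_moves", "data": {
  "delta_pos": [
    [0.02,0.0,-0.04],
    [0.04,0.004,-0.08],
    [0.06,0.007,-0.115],
    [0.075,0.01,-0.142],
    [0.09,0.012,-0.169],
    [0.09,0.012,-0.169],
    [0.09,0.012,-0.169]
  ],
  "rot": [
    [0,0,0],
    [0,0,0],
    [0,0,0],
    [0,0,0],
    [0,0,0],
    [0,0,0],
    [0,0,0]
  ],
  "hand": [0.5,0.5,0.5,0.5,0.5,0.5,0.5]
}}

```text
time_s: 15.37
ee_pos: [593.3, 191.4, 123.7]
ee_rot: [180.0, -29.9, 11.3]
force: [-1.0, -0.5, 0.4]
gripper_width: 53.6
gripper_force: 45.0
```

```bash
python3 -c "
from bc import *
rep()"
```

```text
t 15.3667 tcp in board [10.85 -0.77  9.54] rot [179.99 -29.95  11.31] force board [-0.8 -0.2  0.9] w 53.6 [-0.12  0.7   0.04]
```

Request:
{"op": "apply_moves", "data": {
  "delta_pos": [
    [0.008,0.0016,-0.0144],
    [0.0163,0.0033,-0.0289],
    [0.0225,0.0045,-0.0397],
    [0.0286,0.0057,-0.0505],
    [0.0286,0.0057,-0.0505],
    [0.0286,0.0057,-0.0505]
  ],
  "rot": [
    [0,0,0],
    [0,0,0],
    [0,0,0],
    [0,0,0],
    [0,0,0],
    [0,0,0]
  ],
  "hand": [0.5,0.5,0.5,0.5,0.5,0.5]
}}

```text
time_s: 15.87
ee_pos: [596.4, 192.1, 118.8]
ee_rot: [180.0, -30.0, 11.3]
force: [-8.2, -2.4, 7.4]
gripper_width: 53.4
gripper_force: 45.0
```

```bash
python3 -c "
from bc import *
rep()"
```

```text
t 15.8667 tcp in board [11.15 -0.72  3.69] rot [179.99 -30.01  11.31] force board [-3.7 -0.7 10.7] w 53.4 [-0.18  1.03  0.02]
```

Request:
{"op": "apply_moves", "data": {
  "delta_pos": [
    [-0.0142,-0.0028,-0.0083],
    [-0.0283,-0.0057,-0.0167],
    [-0.0425,-0.0085,-0.025],
    [-0.0566,-0.0113,-0.0333],
    [-0.0708,-0.0142,-0.0417],
    [-0.0708,-0.0142,-0.0417]
  ],
  "rot": [
    [0,0,0],
    [0,0,0],
    [0,0,0],
    [0,0,0],
    [0,0,0],
    [0,0,0]
  ],
  "hand": [0.5,0.5,0.5,0.5,0.5,0.5]
}}

```text
time_s: 16.37
ee_pos: [590.4, 191.5, 115.5]
ee_rot: [-179.9, -30.4, 11.3]
force: [-2.5, -0.6, 6.4]
gripper_width: 53.5
gripper_force: 45.0
```

```bash
python3 -c "
from bc import *
rep()"
```

```text
t 16.3667 tcp in board [ 4.27 -0.19  3.84] rot [-179.93  -30.36   11.32] force board [ 1.  -0.1  6.8] w 53.5 [0.01 0.37 0.09]
```

Request:
{"op": "apply_moves", "data": {
  "delta_pos": [
    [0,0,0],
    [-0.0142,-0.0028,-0.0083],
    [-0.0283,-0.0057,-0.0167],
    [-0.0425,-0.0085,-0.025],
    [-0.0566,-0.0113,-0.0333],
    [-0.0708,-0.0142,-0.0417],
    [-0.0708,-0.0142,-0.0417],
    [-0.0708,-0.0142,-0.0417],
    [-0.0708,-0.0142,-0.0417]
  ],
  "rot": [
    [0,0,0],
    [0,0,0],
    [0,0,0],
    [0,0,0],
    [0,0,0],
    [0,0,0],
    [0,0,0],
    [0,0,0],
    [0,0,0]
  ],
  "hand": [0.5,0.5,0.5,0.5,0.5,0.5,0.5,0.5,0.5]
}}

```text
time_s: 17.12
ee_pos: [580.8, 189.4, 109.7]
ee_rot: [-180.0, -30.2, 11.3]
force: [-5.1, -1.1, 6.9]
gripper_width: 53.1
gripper_force: 45.0
```

```bash
python3 - <<'E'
from bc import *
rep()
p,s=wrist("w6")
i=p["pixels"].astype(int); m=(i[...,0]-i[...,2]>50); m[:, :280]=0;m[:,360:]=0;m[300:]=0
ys,xs=np.nonzero(m); print("brass px",len(xs),xs.mean() if len(xs) else 0,ys.mean() if len(xs) else 0)
print("pred",proj(p,BP@B.T+F).round(1).tolist())
for q in("pin_tip","keyhole","plate"): print(q,[(np.round(r["position"],1).tolist(),round(r["score"],2)) for r in spotter.landmark_of(p,q)][:2])
E
```

```text
t 17.1167 tcp in board [-7.09 -0.31  3.75] rot [-179.95  -30.2    11.3 ] force board [-1.1 -0.   8.6] w 53.1 [0.13 0.78 0.18]
brass px 136 317.5 231.0
pred [[314.8, 298.8], [314.3, 140.1], [315.0, 424.8], [314.8, 232.0]]
pin_tip [([315.1, 234.5], 0.57)]
keyhole []
plate [([315.0, 292.5], 0.57)]
```

Request:
{"op": "apply_moves", "data": {
  "delta_pos": [
    [-0.007,-0.0014,-0.0042],
    [-0.0142,-0.0028,-0.0083],
    [-0.0212,-0.0042,-0.0125],
    [-0.0212,-0.0042,-0.0125],
    [-0.0212,-0.0042,-0.0125],
    [-0.0212,-0.0042,-0.0125]
  ],
  "rot": [
    [0,0,0],
    [0,0,0],
    [0,0,0],
    [0,0,0],
    [0,0,0],
    [0,0,0]
  ],
  "hand": [0.5,0.5,0.5,0.5,0.5,0.5]
}}

```text
time_s: 17.82
ee_pos: [579.9, 189.3, 109.3]
ee_rot: [-179.9, -30.4, 11.3]
force: [-0.8, -1.2, 7.3]
gripper_width: 53.5
gripper_force: 45.0
```

```bash
python3 - <<'E'
from bc import *
rep()
p,s=wrist("w7")
i=p["pixels"].astype(int); m=(i[...,0]-i[...,2]>50); m[:, :280]=0;m[:,360:]=0;m[300:]=0
ys,xs=np.nonzero(m); print("brass px",len(xs),xs.mean() if len(xs) else 0,ys.mean() if len(xs) else 0)
cv2.imwrite("pics/w7c.png",cv2.resize(p["pixels"][120:360,200:440],(600,600),interpolation=cv2.INTER_CUBIC)[:,:,::-1])
E
```

```text
t 17.8167 tcp in board [-8.1  -0.26  3.84] rot [-179.93  -30.41   11.31] force board [ 2.8 -1.   6.8] w 53.5 [-0.12  0.16 -0.01]
brass px 148 317.81756756756755 229.7972972972973
```

View pics/w7c.png

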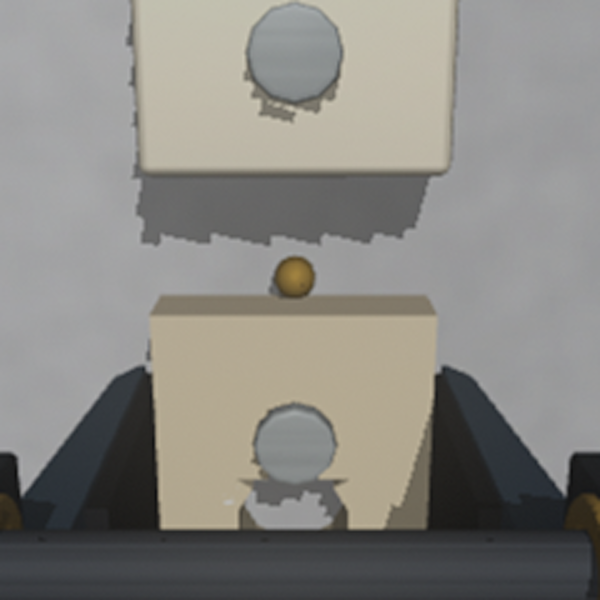

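The stud head (295,443) sits over the slot. The pin (295,277) is out, just behind the plate's upper edge at row 296. A small extra push will confirm the stop.

Request:
{"op": "apply_moves", "data": {
  "delta_pos": [
    [-0.007,-0.0014,-0.0042],
    [-0.0142,-0.0028,-0.0083],
    [-0.0142,-0.0028,-0.0083],
    [-0.0142,-0.0028,-0.0083],
    [-0.0142,-0.0028,-0.0083]
  ],
  "rot": [
    [0,0,0],
    [0,0,0],
    [0,0,0],
    [0,0,0],
    [0,0,0]
  ],
  "hand": [0.5,0.5,0.5,0.5,0.5]
}}

```text
time_s: 18.28
ee_pos: [578.5, 189.2, 108.5]
ee_rot: [-179.9, -30.5, 11.3]
force: [-0.9, 0.6, 6.7]
gripper_width: 53.5
gripper_force: 45.0
```

```bash
python3 - <<'E'
from bc import *
rep()
p,s=wrist("w8")
i=p["pixels"].astype(int); m=(i[...,0]-i[...,2]>50); m[:, :280]=0;m[:,360:]=0;m[300:]=0
ys,xs=np.nonzero(m); print("brass px",len(xs),xs.mean(),ys.mean(),ys.min(),ys.max())
E
```

```text
t 18.2833 tcp in board [-9.67 -0.12  3.87] rot [-179.91  -30.46   11.31] force board [2.7 0.7 6.2] w 53.5 [-0.04  0.08 -0.05]
brass px 146 317.9931506849315 226.75342465753425 220 233
```

```bash
python3 - <<'E'
from h import *
for n in("w5","w7","w8"):
    g=np.load(n+".npz")["pixels"].astype(float).mean(2)
    c=g[225:300,275:300].mean(1); d=np.diff(c); k=np.argsort(-np.abs(d))[:5]
    print(n,[(int(225+a),d[a].round(0)) for a in sorted(k)], "slot/head edges col317:",[(int(270+a),v.round(0)) for a,v in enumerate(np.diff(g[270:335,315:320].mean(1))) if abs(v)>8])
E
```

```text
w5 [(237, np.float64(9.0)), (238, np.float64(4.0)), (244, np.float64(22.0)), (245, np.float64(27.0)), (246, np.float64(5.0))] slot/head edges col317: [(282, np.float64(-31.0)), (283, np.float64(-46.0)), (289, np.float64(-17.0)), (290, np.float64(-13.0)), (296, np.float64(13.0)), (297, np.float64(19.0)), (298, np.float64(32.0)), (299, np.float64(11.0)), (310, np.float64(11.0)), (311, np.float64(16.0)), (318, np.float64(8.0)), (320, np.float64(-16.0)), (321, np.float64(-20.0)), (324, np.float64(11.0)), (325, np.float64(17.0)), (327, np.float64(-8.0)), (329, np.float64(23.0)), (330, np.float64(-32.0)), (331, np.float64(-71.0))]
w7 [(236, np.float64(-9.0)), (237, np.float64(-22.0)), (238, np.float64(-11.0)), (245, np.float64(27.0)), (246, np.float64(18.0))] slot/head edges col317: [(279, np.float64(-11.0)), (280, np.float64(-36.0)), (281, np.float64(-20.0)), (282, np.float64(15.0)), (283, np.float64(29.0)), (284, np.float64(18.0)), (285, np.float64(-10.0)), (312, np.float64(-18.0)), (313, np.float64(-12.0)), (318, np.float64(24.0)), (319, np.float64(31.0)), (330, np.float64(-37.0)), (331, np.float64(-71.0))]
w8 [(236, np.float64(-9.0)), (237, np.float64(-22.0)), (238, np.float64(-11.0)), (245, np.float64(27.0)), (246, np.float64(18.0))] slot/head edges col317: [(276, np.float64(-12.0)), (277, np.float64(-37.0)), (278, np.float64(-16.0)), (279, np.float64(17.0)), (280, np.float64(28.0)), (281, np.float64(14.0)), (282, np.float64(-10.0)), (309, np.float64(-18.0)), (310, np.float64(-13.0)), (315, np.float64(9.0)), (316, np.float64(33.0)), (317, np.float64(19.0)), (330, np.float64(-36.0)), (331, np.float64(-71.0))]
```

Request:
{"op": "apply_moves", "data": {
  "delta_pos": [
    [-0.007,-0.0014,-0.0042],
    [-0.0107,-0.0021,-0.0063],
    [-0.0107,-0.0021,-0.0063],
    [-0.0107,-0.0021,-0.0063],
    [-0.0107,-0.0021,-0.0063]
  ],
  "rot": [
    [0,0,0],
    [0,0,0],
    [0,0,0],
    [0,0,0],
    [0,0,0]
  ],
  "hand": [0.5,0.5,0.5,0.5,0.5]
}}

```text
time_s: 18.75
ee_pos: [578.1, 189.1, 108.3]
ee_rot: [-179.9, -30.6, 11.3]
force: [1.7, -0.3, 7.1]
gripper_width: 53.6
gripper_force: 45.0
```

```bash
python3 - <<'E'
from bc import *
rep()
p,s=wrist("w9")
i=p["pixels"].astype(int); m=(i[...,0]-i[...,2]>50); m[:, :280]=0;m[:,360:]=0;m[300:]=0
ys,xs=np.nonzero(m); print("brass px",len(xs),xs.mean(),ys.mean(),ys.min(),ys.max())
g=p["pixels"].astype(float).mean(2)
c=g[225:300,275:300].mean(1); d=np.diff(c); k=np.argsort(-np.abs(d))[:5]
print([(int(225+a),d[a].round(0)) for a in sorted(k)])
E
```

```text
t 18.75 tcp in board [-10.12  -0.06   3.92] rot [-179.89  -30.57   11.31] force board [ 4.9 -0.6  5.3] w 53.6 [-0.03 -0.18 -0.12]
brass px 147 318.13605442176873 225.76190476190476 219 232
[(236, np.float64(-9.0)), (237, np.float64(-22.0)), (238, np.float64(-11.0)), (245, np.float64(27.0)), (246, np.float64(18.0))]
```

```bash
python3 - <<'E'
from h import *
p=np.load("w9.npz"); 
from workcell import viewer
M=np.array(viewer.grab_frame("wrist")["mount"]); Ci=np.linalg.inv(M); K=p["camera_matrix"]
def row(X): c=Ci@[*X,1]; q=K@c[:3]; return q[1]/q[2]
print("plate edge top/bottom pred",row([32,0,-11]),row([32,0,3]),"obs 245.9 237.6; slot end pred",row([13,0,-11]),"obs 283.1")
for x in (8,9,9.5,10,11,12): print(x,"head row",round(row([x,0,-18]),1),"pin center row",round(row([x+28.5,0,-1]),1))
E
```

```text
plate edge top/bottom pred 244.22956979112416 236.3092080642314 obs 245.9 237.6; slot end pred 282.08696935083344 obs 283.1
8 head row 297.9 pin center row 229.6
9 head row 295.9 pin center row 227.6
9.5 head row 294.9 pin center row 226.6
10 head row 293.9 pin center row 225.6
11 head row 291.9 pin center row 223.6
12 head row 289.9 pin center row 221.6
```

The head and pin rows match the stop to within about 1 mm, and the resisting force is rising. The plate is locked, so I'll release and back off along the board's normal.

Request:
{"op": "apply_moves", "data": {
  "delta_pos": [
    [0.007,0.0014,0.0042],
    [0.007,0.0014,0.0042],
    [0.007,0.0014,0.0042],
    [0.007,0.0014,0.0042],
    [0.007,0.0014,0.0042],
    [0.007,0.0014,0.0042]
  ],
  "rot": [
    [0,0,0],
    [0,0,0],
    [0,0,0],
    [0,0,0],
    [0,0,0],
    [0,0,0]
  ],
  "hand": [0.5,0.9,0.9,0.9,0.9,0.9]
}}

```text
time_s: 19.35
ee_pos: [575.0, 187.8, 104.9]
ee_rot: [180.0, -30.0, 11.3]
force: [0.0, 0.1, -1.5]
gripper_width: 81.4
gripper_force: 0.0
```

Request:
{"op": "apply_moves", "data": {
  "delta_pos": [
    [-0.06,-0.012,0.106],
    [-0.16,-0.032,0.283],
    [-0.28,-0.056,0.495],
    [-0.409,-0.082,0.722],
    [-0.409,-0.082,0.722],
    [-0.409,-0.082,0.722],
    [-0.409,-0.082,0.722],
    [-0.409,-0.082,0.722]
  ],
  "rot": [
    [0,0,0],
    [0,0,0],
    [0,0,0],
    [0,0,0],
    [0,0,0],
    [0,0,0],
    [0,0,0],
    [0,0,0]
  ],
  "hand": [0.9,0.9,0.9,0.9,0.9,0.9,0.9,0.9]
}}

```text
time_s: 20.02
ee_pos: [525.7, 177.9, 190.4]
ee_rot: [180.0, -29.9, 11.3]
force: [0.2, -0.6, 0.3]
gripper_width: 82.1
gripper_force: 0.0
```

```bash
python3 - <<'E'
from bc import *
rep(); p,s=wrist("w10"); i=p["pixels"].astype(int)
m=(i[...,0]-i[...,2]>50); m[:, :280]=0;m[:,360:]=0;m[300:]=0
ys,xs=np.nonzero(m); print("brass px",len(xs),xs.mean(),ys.mean(),"head/pin pred",proj(p,np.array([[0,0,21.],[28.5,0,6],[71.5,0,26]])@B.T+F).round(1).tolist())
for x in(-8,-9.5): print(x,"plate +x top/bottom edge pred",proj(p,np.array([[x+32,0,14.],[x+32,0,0],[x+13,0,14]])@B.T+F).round(1)[:,1])
g=i.mean(2); d=np.diff(g[150:330,290:303].mean(1)); print([(150+a,round(v)) for a,v in enumerate(d) if abs(v)>9])
t=viewer.grab_frame("top"); sc=viewer.grab_frame("scene"); 
a=p["pixels"][100:340,180:450]; b=t["pixels"][110:310,140:540]; c=sc["pixels"][150:400,150:460]
o=np.zeros((600,800,3),np.uint8); o[:300,:337]=cv2.resize(a,(337,300)); o[:300,340:800]=cv2.resize(b,(460,230+70))
o[300:,:372]=cv2.resize(c,(372,300)); z=p["pixels"][170:320,240:400]; o[300:,400:720]=cv2.resize(z,(320,300),interpolation=cv2.INTER_CUBIC)
cv2.imwrite("pics/final.png",o[:,:,::-1])
E
```

```text
t 20.0167 tcp in board [-15.44  -0.86 101.79] rot [179.97 -29.86  11.32] force board [ 0.2 -0.6  0.2] w 82.1 [-0.15  0.43  0.04]
brass px 60 316.53333333333336 188.11666666666667 head/pin pred [[314.8, 229.8], [314.8, 187.7], [314.5, 126.0]]
-8 plate +x top/bottom edge pred [195.4 192.5 220.9]
-9.5 plate +x top/bottom edge pred [197.4 194.5 222.9]
[(156, -11), (157, -37), (158, -44), (160, 16), (177, 18), (178, 19), (179, 14), (195, -16), (196, -26), (198, 23), (199, 27), (280, -38), (281, -45), (283, 26), (284, 14), (290, 23), (291, 29)]
```

View pics/final.png

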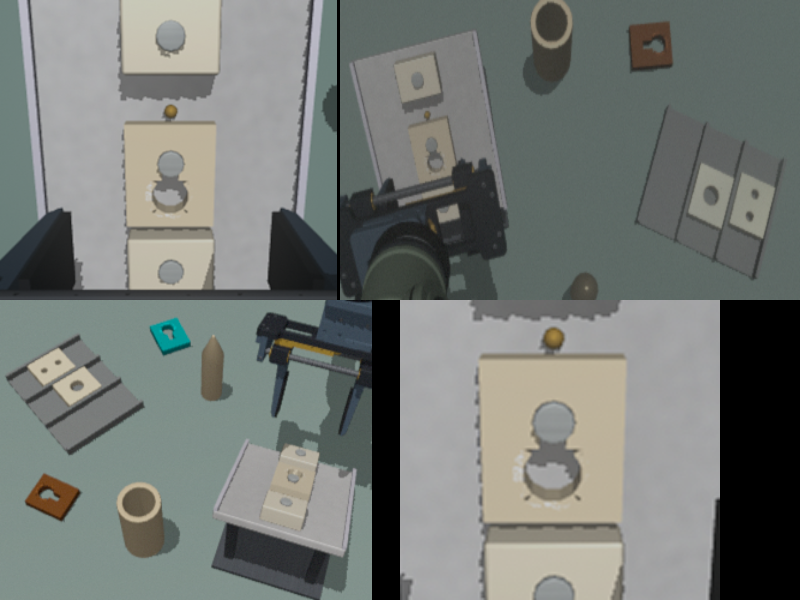

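The final picture shows the plate hanging with the stud head over its slot and the pin out behind its upper edge. The edge rows fit x ≈ -9.5 mm, the stop. The other two plates, the sleeve and the pencil haven't moved, so I'm handing it in.

```bash
python3 -c "
from h import *
print(env.job_done())"
```

```text
the job is handed in; nothing more can be done
None
```

The keyhole plate hangs on the free stud at its stop with the brass pin out behind its upper edge, the other plates and tall ceramic parts stayed where they were, and the job was handed in at about 20 s; the judge's result wasn't shown.

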